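# Clamp a net pole in the bench pole stand

## Task

Clamp the net pole in the bench pole stand: slide the steel staple along the wooden bed so that its two legs pass either side of the pole and through both holes of the back plate, and press it fully home, until its crossbar holds the pole snug against the plate and the spring plungers have clicked into the legs. Leave the pole standing upright over its spigot, and leave the pliers and the eraser where they lie.

Things in the scene. Friction and masses are not known exactly. Their poses are not given: they have to be found in the camera images.
- stand: Bench pole stand, fixed: light wooden bed, top 28 mm above the worktop, with a steel spigot (16 dia, 30 high above the bed). Origin on the spigot's axis at worktop level; x runs along the bed, away from the robot, to the steel back plate; z up. The bed spans x -165 to +17, y -90 to +90 mm. The back plate is bolted across its rear end.
- bed_end (a point): Middle of the bed's rear top edge, 17 mm behind the spigot axis, axes as the stand's. The back plate's front face lies in this plane: plate 8 thick, 130 wide, top 46 above the bed, two round 12.5 mm holes (2 mm chamfers) 32 mm either side of the PLATE's middle, centred 5.5 above the bed. Its bolts sit in slots: see plate_slot.
- plate_slot (a point): Point on the stand's centre line, 17 mm over the bed, mid-thickness of the plate. The plate's middle stands up to 10 mm left or right (y) of here, differently each time; no reading tells it: look, or feel an upright side edge of the plate, 65 mm from its middle and free of other parts more than 20 mm over the bed. Bolted tight, it does not shift.
- plunger_line (a point): Point between the two sideways spring plungers behind the plate, 36 mm behind the spigot axis, 5.5 over the bed. Each (8 mm round-nosed pin, block, black knob; out to 89 mm from the plate's middle, up to 16 over the bed) bears on the outer flank of a leg with 1 to 2 N; a push of about 5 to 15 N gets both legs past.
- pole: a length of aluminium net pole, a tube 28 outside, 22 inside, 162 mm tall with a black cap, 0.22 kg. Origin at the centre of its lower end. It stands upright on the bed, loose over the spigot with 3 mm of play all round; pushed fully back it touches the plate.
- staple: Steel staple lying flat on the bed before the pole, 0.24 kg: square U of 10 mm rod, with an upright pressing plate. Origin under the crossbar's centre line, at its middle; x along the legs to their ends, z up. Legs 64 apart (74 outside), round ends 74 from the origin; the crossbar's inner side at x +5. Fully home the origin is at x -16 of the stand.
- staple_press (a point): Middle of the outer (back) face of the staple's pressing plate, 12 mm behind the staple's origin and 17 above its underside, same axes. The plate is 8 thick, 46 wide, 34 high and upright.
- neck (a point): Midpoint between the necks of the two legs, 52 mm ahead of the staple's origin, at the legs' centre height (5 mm). Each neck is 12 long and 2 deep; the plungers snap into the necks when the staple is home, with this point at plunger_line.
- pliers: red-handled pliers 173 long lying to the right of the stand; leave alone. Origin under its middle.
- eraser: worn white eraser in a dark green sleeve, 22x52x13 mm, lying to the left of the stand; leave alone. Origin under its middle.
Things that resemble listed ones, but are neither listed nor needed, are in the scene too. There is more than one size of the staple; the job needs the middle-sized. Of the things like the pole, leave any that is green; of the rest the larger one is meant.

How it is judged (in metres and radians):
At the end, for the whole second after the job is handed in: The staple lies flat, in line with the stand (4 degrees), its legs round the pole and through both holes, within 3.5 mm of fully home; the pole stands upright (6 degrees) over its spigot, against the plate; pliers and eraser within 2 cm of where they lay; all at rest (x of staple in the frame of stand between -0.0195 and -0.01 m and y of staple in the frame of stand between -0.0155 and 0.0155 m and z of staple in the frame of stand between 0.024 and 0.033 m and angle between the x axis of staple and the x axis of stand, either way round below 0.07 rad and angle between pole's own z axis and vertical below 0.1 rad and z of pole in the frame of stand below 0.033 m and x of pole in the frame of stand above -0.001 m and horizontal distance between pole and stand below 0.008 m and linear speed of staple below 0.01 m/s and distance of each of pliers, eraser from where it was at the start of the episode below 0.02 m); the robot touches nothing.
It fails at once if the pole is knocked over or pulled off its spigot (angle between pole's own z axis and vertical above 0.5 rad or z of pole in the frame of stand above 0.055 m).
It fails at once if the pliers or the eraser are disturbed (distance of any of pliers, eraser from where it was at the start of the episode above 0.03 m).
It also fails if it takes over 64 s, if anything falls off the work surface, if the arm or the gripper's body presses on something with over 40 N, if the wrist force passes 120 N, or if a joint passes its speed limit or range.

## Robot

A 6-joint arm with a two-finger parallel gripper is mounted at the origin on a cart in front of the work surface, level with it; the furniture and walls round the work are solid. World frame = base frame: x ahead of the robot, y to its left, z up, the work surface at z = 0. Lengths are in m, angles in degrees, forces in N, time in s.
With the tool pointing down it reaches from about 0.25 to 0.725 m from the base axis. Payload 9.7 kg.
Tool frame: the origin (TCP) lies between the finger pads; the fingertips stand 11 mm ahead of it and the grasp point (between the pads) lies 8 mm behind it; z points along the fingers, y is the line along which they close (so a half turn about z gives the same grasp; the last joint's range is limited). The gripper opens to 85 mm and grips with 20 to 120 N. Pads are 22 mm wide; open, the fingers measure 114 mm over their backs; the gripper's body (76 mm by 85 mm) begins 54 mm behind the grasp point. The pads swing forward as they close: fully open they stand 13 mm farther back than shut.
Start: joints at [63.656, 4.979, 10.078, 95.1, 0, 90], TCP at [0.244, 0.493, 0.242] pointing down, gripper open.
Joint ranges: [-179.16, 179.16], [-48.56, 103.87], [-65.8, 70.77], [-126.05, 130.52], [-82.76, 87.17], [-180, 180]. Speed limits (degrees/s): [127.2, 127.2, 147.25, 180, 180, 180].

## Interface

Orientations are given as [roll, pitch, yaw] about the fixed x, y, z axes, in that order (R = Rz(yaw) Ry(pitch) Rx(roll)).
In Python, from workcell import monitor, cams, ticket gives the robot as it stands.
- The arm moves only by the tool carry_out, never from a script. Its argument "plan" is a list of rows, each an object with "travel": the shift along the world's x, y, z as a fraction of full scale, a list of three; "angular": the turn, a rotation vector about the world's x, y, z as a fraction of full scale, a list of three; "grip": the gripper's target within -1 to 1 (fully open at 1, half-way at 0, shut at -1). In form: [{"travel": [x, y, z], "angular": [ax, ay, az], "grip": grip}, ...]. A call has 1 to 8 rows; each row is the pose to reach, as a shift and turn from the pose commanded when the call began; what a row does not reach only later rows make up. Full scale, the value 1, is 300 mm for a shift and 0.5 rad for a turn. A row lasts 1/12 s, in which the tool goes at most 41.7 mm and 7.16 degrees, less where a joint would pass 70% of its speed; a pose out of reach is approached as far as the arm can. A call with a number of a shift or a turn outside -1 to 1 is refused whole. A call with a gripper value outside its range is refused whole. The fingers move at their own pace and stop on an object; "grip_force" is the grip in N (left out, the last holds). Time passes only in rows, so rows that repeat a pose let the fingers close. It gives the time, the measured TCP pose, the force, the opening and the grip force at its end, in the units of the state.
- monitor.get_obs(): the state, without advancing time (a new reading comes with each control period).
- cams.camera(name): name is "scene" or "top" or "wrist"; returns a dict with "frame" (400x640x3 uint8, red, green, blue), "mtx" (3x3 intrinsics, pixels), "view" (4x4, takes a point from world to camera coordinates); the wrist camera has in their place "T_tool_cam" (4x4, takes a point from camera to tool coordinates, whose origin is the TCP and whose axes are the flange's). Camera axes: x right, y up, looking along -z (the intrinsics and any distortion apply to the point x, -y, -z); pixel columns grow to the right and rows downward; lengths in m; the calibration is good to about 2 mm. A picture is of the moment at which its call begins: read the wrist's pose just before it. There is no depth.
- ticket.job_done(): hands the job in; it is judged then, once.
The state is a dict: "time": time; "q": joint angles; "qd": joint speeds; "joint_efforts": joint torques, N m; "ee_pos": TCP position; "tcp_rot": TCP orientation; "wrist_force": force on the tool from outside, world axes, zero at the start; "torque": the same for the moment, N m; "opening": finger opening in m; "grasp_force": force on a finger pad.
Only numpy, scipy, OpenCV 4.12 (cv2) and the standard library are available. Lean on these libraries where they do the work, as an engineer would, in place of code of your own. Each camera call takes 0.05 s, during which the arm holds its last target. There are 200 camera calls.

## Working session

There is one attempt and no reset: what is moved stays moved. The work goes in short steps, Python scripts to look and compute and a tool call to move; the robot and the scene stay as the last step left them, time stands still between calls to the robot, and variables do not carry over. Pictures are saved under pics/ and viewed, at most 10 in all, crops included, and the job is handed in when it is done.

Besides the shell and the picture viewer there is one more tool, called after "Emit:" as name(argument=value, ...) on one line, values as JSON. carry_out: Moves the arm, as the interface text tells. Its arguments: {"type":"object","properties":{"plan":{"type":"array","items":{"type":"object","properties":{"travel":{"type":"array","items":{"type":"number"}},"angular":{"type":"array","items":{"type":"number"}},"grip":{"type":"number"}}}},"grip_force":{"type":"number"}},"required":["plan"]}

```bash
mkdir -p pics; ls; cat > h.py <<'E'
import numpy as np, cv2
from workcell import monitor, cams, ticket
def shot(n,f=None):
    c=cams.camera(n)
    if f: cv2.imwrite(f'pics/{f}.png',c['frame'][:,:,::-1])
    return c
def ray(c,u,v,view=None):
    V=c['view'] if view is None else view
    T=np.linalg.inv(V); d=np.linalg.inv(c['mtx'])@[u,v,1]; d=T[:3,:3]@(d*[1,-1,-1]); return T[:3,3],d
def onz(c,u,v,z,view=None):
    o,d=ray(c,u,v,view); return o+d*(z-o[2])/d[2]
def proj(c,p,view=None):
    V=c['view'] if view is None else view
    q=(V@np.append(p,1))[:3]*[1,-1,-1]; q=c['mtx']@q; return q[:2]/q[2]
E
python3 - <<'E'
from h import *
import pickle
for n in('scene','top'):
    c=shot(n,n+'1'); print(n,[k for k in c],c['mtx'].round(1).tolist(),np.linalg.inv(c['view'])[:3,3].round(3)); pickle.dump(c,open(n+'.pkl','wb'))
print(monitor.get_obs())
E
```

```text
pics
scene ['frame', 'mtx', 'view'] [[493.3, 0.0, 320.2], [0.0, 493.3, 197.6], [0.0, 0.0, 1.0]] [-0.083 -0.368  0.766]
top ['frame', 'mtx', 'view'] [[401.2, 0.0, 320.1], [0.0, 401.2, 194.4], [0.0, 0.0, 1.0]] [0.476 0.013 0.897]
{'time': 0.1, 'q': array([ 6.36569318e+01,  5.00781979e+00,  1.00380303e+01,  9.51002233e+01,
       -9.90214035e-04,  8.99975027e+01]), 'qd': array([ 0.01144964, -0.03960281,  0.10644785, -0.11891845, -0.07687447,
       -0.06142023]), 'joint_efforts': array([ 7.96799418e-05, -5.21560371e+01,  4.65654802e+01,  1.59467943e-02,
       -4.74873696e-05,  5.57099966e-06]), 'ee_pos': array([0.24397375, 0.49269994, 0.24164657]), 'tcp_rot': array([-1.79929987e+02,  9.87161667e-04,  1.53659430e+02]), 'wrist_force': array([0.35444415, 0.10941969, 0.2140344 ]), 'torque': array([ 0.01470684,  0.00403253, -0.03043909]), 'grasp_force': 0.0, 'opening': 0.08528550944108212}
```

View pics/scene1.png

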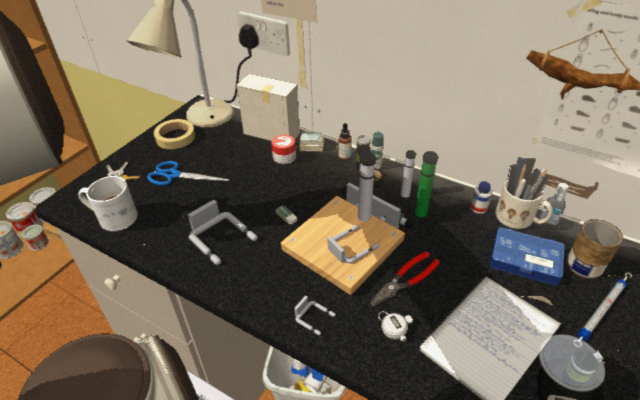

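View pics/top1.png

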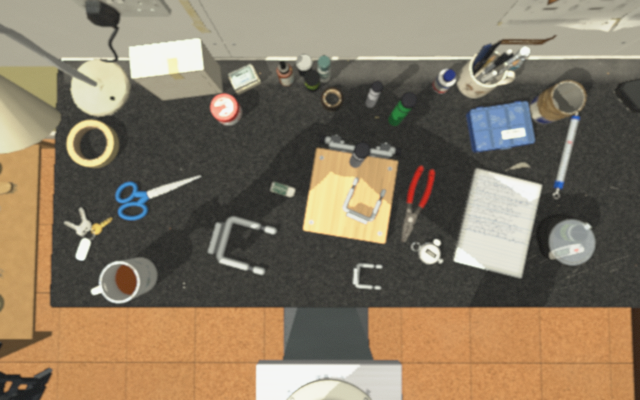

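The scene view shows the stand with its pole at about (366,190) and the middle-sized staple on the bed at about (350,245). The larger and smaller staples lie off the bed. In the top view the bed corners are near (316,149), (397,158), (386,243) and (303,229).

```bash
python3 - <<'E'
from h import *
import pickle
c=pickle.load(open('top.pkl','rb')); f=c['frame']
h=cv2.cvtColor(f,cv2.COLOR_RGB2HSV)
m=((h[...,0]>8)&(h[...,0]<28)&(h[...,1]>70)&(h[...,2]>110)).astype(np.uint8)
m[:, :280]=0; m[:,420:]=0; m[:130]=0; m[255:]=0
m=cv2.morphologyEx(m,cv2.MORPH_OPEN,np.ones((3,3)))
ct=max(cv2.findContours(m,0,2)[0],key=cv2.contourArea)
r=cv2.minAreaRect(cv2.convexHull(ct)); b=cv2.boxPoints(r); print(b)
P=np.array([onz(c,u,v,.028) for u,v in b]);print(P.round(4))
for i in range(4): print(np.linalg.norm(P[i]-P[(i+1)%4]), np.degrees(np.arctan2(*(P[(i+1)%4]-P[i])[[1,0]])))
print(P.mean(0))
s=cv2.resize(f[130:255,280:420],None,fx=5,fy=4.8,interpolation=cv2.INTER_CUBIC)
cv2.imwrite('pics/crop1.png',s[:,:,::-1])
E
```

```text
[[301.07202 230.75357]
 [314.65723 146.52536]
 [399.0426  160.1359 ]
 [385.4574  244.3641 ]]
[[ 0.442   0.059   0.028 ]
 [ 0.6252  0.0297  0.028 ]
 [ 0.5951 -0.1539  0.028 ]
 [ 0.4128 -0.1228  0.028 ]]
0.1855149546628874 -9.072685344181046
0.18608260744211955 -99.2957287382427
0.18497927871871034 170.3207224145081
0.1841229389235842 80.87181663686401
[ 0.51875017 -0.04698399  0.028     ]
```

View pics/crop1.png

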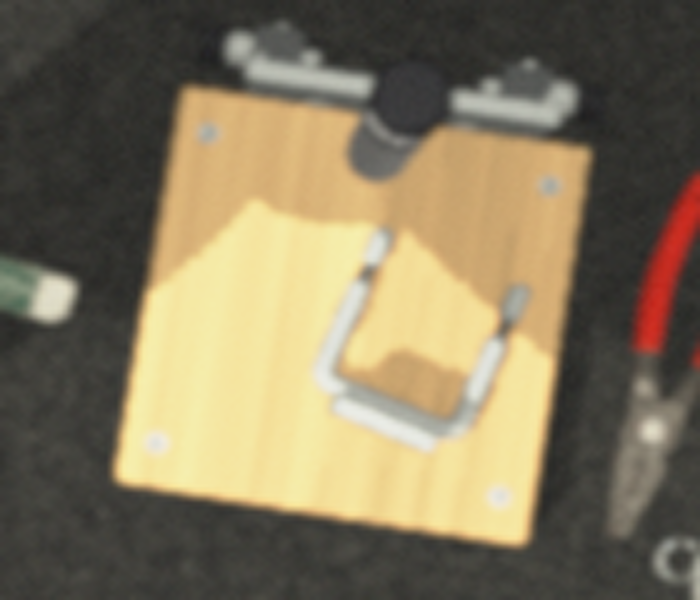

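The crop shows the plate ends near (245,70) and (562,115). The staple is open toward the pole, with its crossbar at about (393,403), and is skewed about 10° from the stand. I'll move over it for a wrist view.

Emit:
carry_out(plan=[{"travel": [0.05, -0.12, 0.1], "angular": [0, 0, 0], "grip": 1}, {"travel": [0.1, -0.25, 0.2], "angular": [0, 0, 0], "grip": 1}, {"travel": [0.15, -0.37, 0.25], "angular": [0, 0, 0.1], "grip": 1}, {"travel": [0.2, -0.5, 0.25], "angular": [0, 0, 0.2], "grip": 1}, {"travel": [0.25, -0.62, 0.25], "angular": [0, 0, 0.25], "grip": 1}, {"travel": [0.3, -0.74, 0.25], "angular": [0, 0, 0.25], "grip": 1}, {"travel": [0.35, -0.87, 0.25], "angular": [0, 0, 0.25], "grip": 1}, {"travel": [0.35, -1, 0.25], "angular": [0, 0, 0.25], "grip": 1}])

```text
time: 0.77
ee_pos: [0.3495, 0.1986, 0.3166]
tcp_rot: [-180.0, -0.0, 160.8]
wrist_force: [0.6, -0.1, 1.0]
opening: 0.0853
grasp_force: 0.0
```

Emit:
carry_out(plan=[{"travel": [0.05, -0.12, 0], "angular": [0, 0, 0], "grip": 1}, {"travel": [0.1, -0.25, 0], "angular": [0, 0, 0], "grip": 1}, {"travel": [0.15, -0.37, 0], "angular": [0, 0, 0], "grip": 1}, {"travel": [0.18, -0.5, 0], "angular": [0, 0, 0], "grip": 1}, {"travel": [0.2, -0.62, 0], "angular": [0, 0, 0], "grip": 1}, {"travel": [0.22, -0.74, 0], "angular": [0, 0, 0], "grip": 1}, {"travel": [0.22, -0.8, 0], "angular": [0, 0, 0], "grip": 1}, {"travel": [0.22, -0.8, 0], "angular": [0, 0, 0], "grip": 1}])

```text
time: 1.43
ee_pos: [0.4144, -0.0428, 0.3167]
tcp_rot: [-179.9, -0.0, 160.6]
wrist_force: [-0.3, 0.2, 0.1]
opening: 0.0856
grasp_force: 0.0
```

```bash
cat >> h.py <<'E'
from scipy.spatial.transform import Rotation as Ro
def wshot(f=None):
    o=monitor.get_obs(); c=shot('wrist',f)
    T=np.eye(4); T[:3,:3]=Ro.from_euler('xyz',o['tcp_rot'],degrees=True).as_matrix(); T[:3,3]=o['ee_pos']
    c['view']=np.linalg.inv(T@c['T_tool_cam']); return o,c
E
python3 - <<'E'
from h import *
import pickle
o,c=wshot('w1'); pickle.dump(c,open('w1.pkl','wb'))
print(o['time'],o['q'].round(1),o['ee_pos'],o['tcp_rot'],c['T_tool_cam'].round(3).tolist(),c['mtx'][0,0], [proj(c,p).round(0) for p in([.5918,-.0588,.19],[.5188,-.047,.028])])
E
```

```text
1.4333 [ -5.9 -10.6   3.6 104.2  -0.   13.5] [ 0.41442146 -0.04277445  0.31674709] [-1.79947384e+02 -4.83817624e-02  1.60587638e+02] [[0.001, 0.962, 0.272, 0.07], [1.0, -0.001, 0.0, -0.001], [0.0, 0.272, -0.962, -0.132], [0.0, 0.0, 0.0, 1.0]] 294.02754245938473 [array([362., 350.]), array([341., 230.])]
```

View pics/w1.png

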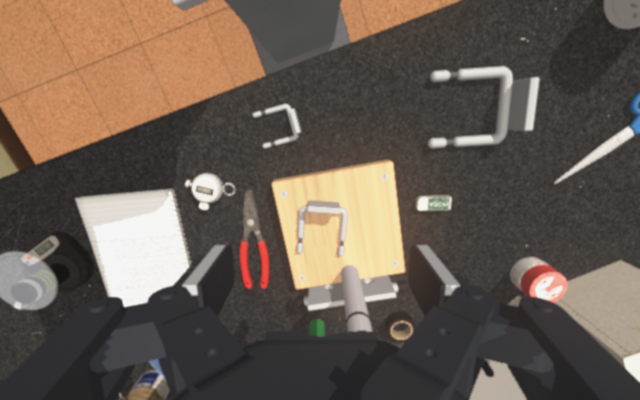

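The wrist view shows the bed, the staple at about (323,225) and the plate at (305–397, 300), so it is well placed to measure from. I'll enlarge that region.

```bash
python3 - <<'E'
from h import *
import pickle
c=pickle.load(open('w1.pkl','rb'))
s=cv2.resize(c['frame'][175:315,265:415],None,fx=4.2,fy=4.2,interpolation=cv2.INTER_CUBIC)
cv2.imwrite('pics/crop2.png',s[:,:,::-1])
E
```

```text
(no output)
```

View pics/crop2.png

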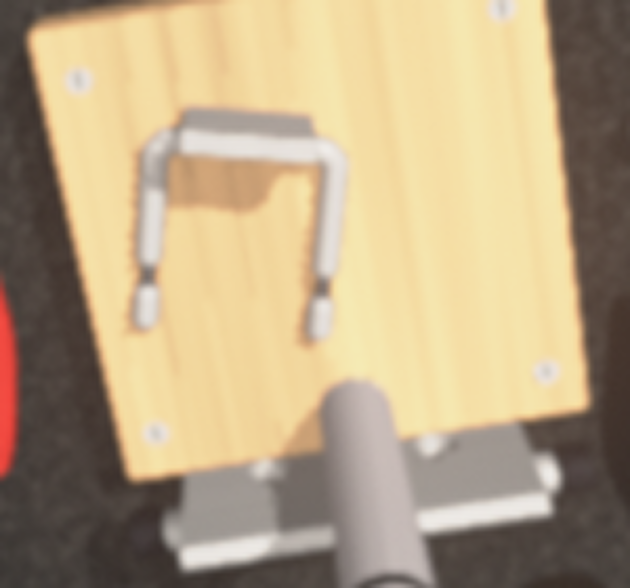

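```bash
python3 - <<'E'
from h import *
import pickle
c=pickle.load(open('w1.pkl','rb'))
W=lambda x,y,z: onz(c,265+x/4.2,175+y/4.2,z)
ang=lambda a,b: np.degrees(np.arctan2(b[1]-a[1],b[0]-a[0]))
L,R=W(130,480,.028),W(590,408,.028); print('bed rear',L,R,np.linalg.norm(L-R),ang(L,R)-90)
F=W(28,35,.028); print('front',F,np.linalg.norm(F-L),ang(F,L))
yaw=np.radians(-9.2); X=np.array([np.cos(yaw),np.sin(yaw),0]);Y=np.array([-X[1],X[0],0])
mid=(L+R)/2; S=mid-17e-3*X; print('S',S)
st=lambda p:((p-S)@X*1e3,(p-S)@Y*1e3)
for n,p in dict(pl=W(180,546,.074),pr=W(550,495,.074),hl=W(265,467,.0335),hr=W(430,443,.0335)).items(): print(n,st(p))
n1,n2=W(148,272,.033),W(322,287,.033);t1,t2=W(145,328,.033),W(320,341,.033);k1,k2=W(155,140,.038),W(336,158,.038)
print('neck',st(n1),st(n2),'tips',st(t1),st(t2),'yaw',ang(n1,n2)-90,ang(k1,t1),ang(k2,t2), np.linalg.norm(n1-n2))
p1,p2=W(185,108,.062),W(312,118,.062); print('press top back',st(p1),st(p2),np.linalg.norm(p1-p2),ang(p1,p2)-90)
print((p1+p2)/2)
E
```

```text
bed rear [ 0.59301694 -0.14923619  0.028     ] [0.6217665  0.02720059 0.028     ] 0.17876374294037056 -9.254748624003298
front [ 0.41562084 -0.12036981  0.028     ] 0.1797293658923438 -9.242321884427959
S [ 0.5906104  -0.05829982  0.028     ]
pl (np.float64(17.259326084063936), np.float64(-67.66363246286159))
pr (np.float64(19.677724323627515), np.float64(62.50452170164408))
hl (np.float64(17.00547204162903), np.float64(-36.37100016413907))
hr (np.float64(17.81819450864532), np.float64(26.997769619585206))
neck (np.float64(-69.66795196595073), np.float64(-64.69836277216046)) (np.float64(-52.64815668272939), np.float64(-3.210691389001987)) tips (np.float64(-47.89842109631435), np.float64(-70.15638819822901)) (np.float64(-31.313765503455908), np.float64(-7.361307403183322)) yaw -24.672095218955334 -23.43350853730739 -22.414113716645474 0.06379974266097044
press top back (np.float64(-136.59601289219574), np.float64(-37.06407660680163)) (np.float64(-125.93531268256825), np.float64(3.1831037862411584)) 0.04163515411944189 -24.03583852946906
[ 0.45832484 -0.05403548  0.062     ]
```

```bash
python3 - <<'E'
from h import *
import pickle
c=pickle.load(open('w1.pkl','rb'))
W=lambda x,y,z: onz(c,265+x/4.2,175+y/4.2,z)
ang=lambda a,b: np.degrees(np.arctan2(b[1]-a[1],b[0]-a[0]))
yaw=np.radians(-9.25); X=np.array([np.cos(yaw),np.sin(yaw),0]);Y=np.array([-X[1],X[0],0]);S=np.array([.5906,-.0583,.028])
st=lambda p:((p-S)@X*1e3,(p-S)@Y*1e3)
for a,b,z in(((183,108),(312,118),.028),((180,130),(318,140),.062),((180,152),(318,162),.062)):
    p1,p2=W(*a,z),W(*b,z);print(st((p1+p2)/2),np.linalg.norm(p1-p2),ang(p1,p2)-90)
E
```

```text
(np.float64(-121.30491387855682), np.float64(-18.804239648742698)) 0.04600278991109156 -23.963476215339128
(np.float64(-123.7907257042079), np.float64(-18.188762749135048)) 0.04544791313583602 -23.683688083811973
(np.float64(-116.29425096153405), np.float64(-19.50015023908806)) 0.04568053374723001 -23.70437197608713
```

Staple pose: pressing plate centre at world (0.470, -0.058), yaw -24°. The stand is at yaw -9.25°, and the plate offset is about -3.5 mm. Next I'll turn and tilt the tool 40° forward so its body clears the pole.

Emit:
carry_out(plan=[{"travel": [0, 0, 0], "angular": [-0.09, -0.21, -0.05], "grip": 1}, {"travel": [0, 0, 0], "angular": [-0.19, -0.42, -0.1], "grip": 1}, {"travel": [0, 0, -0.05], "angular": [-0.285, -0.64, -0.16], "grip": 1}, {"travel": [0, 0, -0.1], "angular": [-0.285, -0.64, -0.16], "grip": 1}, {"travel": [0, 0, -0.1], "angular": [-0.285, -0.64, -0.16], "grip": 1}])

```text
time: 1.9
ee_pos: [0.4124, -0.0383, 0.2851]
tcp_rot: [-179.1, 20.0, 156.5]
wrist_force: [-0.2, 0.8, -0.4]
opening: 0.085
grasp_force: 0.0
```

Emit:
carry_out(plan=[{"travel": [0, 0, 0], "angular": [-0.09, -0.21, 0], "grip": 1}, {"travel": [0, 0, 0], "angular": [-0.19, -0.42, 0], "grip": 1}, {"travel": [0, 0, -0.05], "angular": [-0.285, -0.64, 0], "grip": 1}, {"travel": [0.03, -0.02, -0.1], "angular": [-0.285, -0.64, 0], "grip": 1}, {"travel": [0.06, -0.04, -0.2], "angular": [-0.285, -0.64, 0], "grip": 1}, {"travel": [0.06, -0.04, -0.2], "angular": [-0.285, -0.64, 0], "grip": 1}, {"travel": [0.06, -0.04, -0.2], "angular": [-0.285, -0.64, 0], "grip": 1}])

```text
time: 2.48
ee_pos: [0.4346, -0.051, 0.2274]
tcp_rot: [-178.8, 39.8, 156.5]
wrist_force: [-0.2, -0.2, 0.4]
opening: 0.0855
grasp_force: 0.0
```

```bash
cat >> h.py <<'E'
def need(yaw,tilt,pos):
    """rotvec/0.5 and shift/0.3 to reach tilt-forward tool pose with heading yaw (deg)"""
    o=monitor.get_obs(); R=Ro.from_euler('xyz',o['tcp_rot'],degrees=True)
    y,t=np.radians([yaw,tilt]); h=np.array([np.cos(y),np.sin(y),0]); z=h*np.sin(t)-np.array([0,0,np.cos(t)])
    Yt=np.array([-h[1],h[0],0]); 
    Yt=Yt if Yt@R.as_matrix()[:,1]>0 else -Yt
    G=Ro.from_matrix(np.c_[np.cross(Yt,z),Yt,z])
    print('q',o['q'].round(1),'pos',o['ee_pos'].round(4),'F',o['wrist_force'].round(1))
    print('travel',((np.array(pos)-o['ee_pos'])/.3).round(3),'angular',((G*R.inv()).as_rotvec()/.5).round(3))
E
python3 -c "
from h import *
need(-24,40,[.471,-.0583,.056])"
```

```text
q [  5.1 -48.4 -39.5  63.2 -19.   22.9] pos [ 0.4346 -0.051   0.2274] F [-0.2 -0.2  0.4]
travel [ 0.121 -0.024 -0.571] angular [ 0.028 -0.019  0.011]
```

Emit:
carry_out(plan=[{"travel": [0.08, -0.016, -0.05], "angular": [0.028, -0.019, 0.011], "grip": 1}, {"travel": [0.121, -0.024, -0.15], "angular": [0.028, -0.019, 0.011], "grip": 1}, {"travel": [0.121, -0.024, -0.27], "angular": [0.028, -0.019, 0.011], "grip": 1}, {"travel": [0.121, -0.024, -0.37], "angular": [0.028, -0.019, 0.011], "grip": 1}, {"travel": [0.121, -0.024, -0.37], "angular": [0.028, -0.019, 0.011], "grip": 1}])

```text
time: 2.9
ee_pos: [0.4692, -0.0583, 0.1123]
tcp_rot: [-179.9, 39.7, 156.1]
wrist_force: [-1.2, -0.4, -1.7]
opening: 0.0854
grasp_force: 0.0
```

```bash
python3 - <<'E'
from h import *
need(-24,40,[.471,-.0583,.056])
o,c=wshot('w2')
S=np.array([.5906,-.0583,.028]);y=np.radians(-9.25);X=np.array([np.cos(y),np.sin(y),0]);Y=np.array([-X[1],X[0],0])
for a in((-119.2,-19,34),(17,61.5,46),(17,-68.5,46),(17,28.5,5.5),(17,-35.5,5.5)): print(a,proj(c,S+X*a[0]/1e3+Y*a[1]/1e3+[0,0,a[2]/1e3]).round(0))
import pickle; pickle.dump(c,open('w2.pkl','wb'))
E
```

```text
q [  2.5 -44.8 -50.9  47.3 -16.6  20.9] pos [ 0.4692 -0.0583  0.1123] F [-1.2 -0.4 -1.7]
travel [ 0.006 -0.    -0.188] angular [-0.   -0.01  0.  ]
(-119.2, -19, 34) [323. 180.]
(17, 61.5, 46) [449. 269.]
(17, -68.5, 46) [308. 281.]
(17, 28.5, 5.5) [404. 232.]
(17, -35.5, 5.5) [340. 240.]
```

View pics/w2.png

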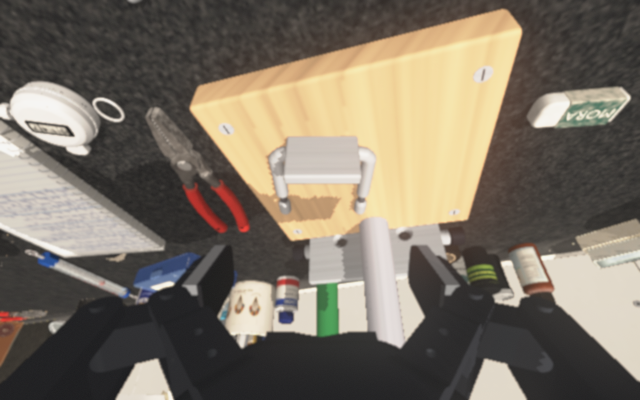

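The view confirms the predictions: plate holes at about (341,241) and (405,236), and the pressing plate's top centre at about (321,180). I'll descend and grip it by its sides.

Emit:
carry_out(plan=[{"travel": [0.003, 0, -0.1], "angular": [0, -0.01, 0], "grip": 1}, {"travel": [0.006, 0, -0.188], "angular": [0, -0.01, 0], "grip": 1}, {"travel": [0.006, 0, -0.188], "angular": [0, -0.01, 0], "grip": 1}, {"travel": [0.006, 0, -0.188], "angular": [0, -0.01, 0], "grip": 1}])

```text
time: 3.28
ee_pos: [0.474, -0.0582, 0.0635]
tcp_rot: [179.7, 40.5, 155.8]
wrist_force: [-0.0, -0.2, 0.8]
opening: 0.0858
grasp_force: 0.0
```

Emit:
carry_out(plan=[{"travel": [0, 0, 0], "angular": [0, 0, 0], "grip": 0}, {"travel": [0, 0, 0], "angular": [0, 0, 0], "grip": -1}, {"travel": [0, 0, 0], "angular": [0, 0, 0], "grip": -1}, {"travel": [0, 0, 0], "angular": [0, 0, 0], "grip": -1}, {"travel": [0, 0, 0], "angular": [0, 0, 0], "grip": -1}, {"travel": [0, 0, 0], "angular": [0, 0, 0], "grip": -1}, {"travel": [0, 0, 0], "angular": [0, 0, 0], "grip": -1}, {"travel": [0, 0, 0], "angular": [0, 0, 0], "grip": -1}], grip_force=50)

```text
time: 3.95
ee_pos: [0.4741, -0.0584, 0.0631]
tcp_rot: [179.7, 40.6, 155.8]
wrist_force: [-4.5, 0.8, 7.7]
opening: 0.0438
grasp_force: 49.7
```

```bash
python3 - <<'E'
from h import *
need(-24,40,[.471,-.0583,.056]); o,c=wshot('w3'); print(o['opening'],o['grasp_force'],o['wrist_force'],o['time'])
import pickle; pickle.dump(c,open('w3.pkl','wb'))
E
```

```text
q [  2.4 -43.9 -56.4  39.9 -16.7  20.8] pos [ 0.4741 -0.0584  0.0631] F [-4.5  0.8  7.7]
travel [-0.01   0.    -0.024] angular [0.    0.023 0.   ]
0.04375687816135869 49.70025658607483 [-4.49916331  0.82947271  7.66114636] 3.95
```

View pics/w3.png

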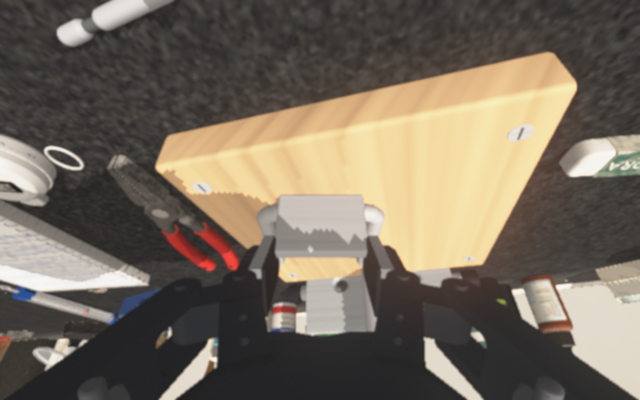

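The fingers hold the pressing plate only near its top edge: plate top is at about (320,257) and the fingertips at row 240. I'll reopen, go 7 mm lower and grip again.

Emit:
carry_out(plan=[{"travel": [0, 0, 0], "angular": [0, 0, 0], "grip": 0.5}, {"travel": [0, 0, 0], "angular": [0, 0, 0], "grip": 0.5}, {"travel": [-0.005, 0, -0.012], "angular": [0, 0.01, 0], "grip": 0.5}, {"travel": [-0.008, 0, -0.026], "angular": [0, 0.02, 0], "grip": 0.5}, {"travel": [-0.008, 0, -0.026], "angular": [0, 0.02, 0], "grip": 0.5}, {"travel": [-0.008, 0, -0.026], "angular": [0, 0.02, 0], "grip": 0.5}])

```text
time: 4.5
ee_pos: [0.4702, -0.0584, 0.0519]
tcp_rot: [-179.9, 39.8, 156.1]
wrist_force: [1.2, -0.0, 0.2]
opening: 0.0643
grasp_force: 0.0
```

Emit:
carry_out(plan=[{"travel": [0, 0, 0], "angular": [0, 0, 0], "grip": 0}, {"travel": [0, 0, 0], "angular": [0, 0, 0], "grip": -1}, {"travel": [0, 0, 0], "angular": [0, 0, 0], "grip": -1}, {"travel": [0, 0, 0], "angular": [0, 0, 0], "grip": -1}, {"travel": [0, 0, 0], "angular": [0, 0, 0], "grip": -1}, {"travel": [0, 0, 0], "angular": [0, 0, 0], "grip": -1}])

```text
time: 5.0
ee_pos: [0.4707, -0.0584, 0.0529]
tcp_rot: [-180.0, 39.9, 156.0]
wrist_force: [-0.5, 0.4, 1.4]
opening: 0.0447
grasp_force: 51.1
```

```bash
python3 - <<'E'
from h import *
need(-24,40,[.471,-.0583,.056])
E
```

```text
q [  2.4 -43.4 -57.   39.6 -16.6  20.9] pos [ 0.4707 -0.0584  0.0529] F [-0.5  0.4  1.4]
travel [0.001 0.    0.01 ] angular [-0.    -0.003  0.   ]
```

Emit:
carry_out(plan=[{"travel": [0.002, 0.013, 0], "angular": [0, 0, 0.1], "grip": -1}, {"travel": [0.004, 0.026, 0], "angular": [0, 0, 0.22], "grip": -1}, {"travel": [0.006, 0.038, 0], "angular": [0, 0, 0.34], "grip": -1}, {"travel": [0.008, 0.051, 0], "angular": [0, 0, 0.45], "grip": -1}, {"travel": [0.008, 0.051, 0], "angular": [0, 0, 0.515], "grip": -1}, {"travel": [0.008, 0.051, 0], "angular": [0, 0, 0.515], "grip": -1}, {"travel": [0.008, 0.051, 0], "angular": [0, 0, 0.515], "grip": -1}])

```text
time: 5.58
ee_pos: [0.473, -0.0434, 0.0529]
tcp_rot: [-180.0, 39.9, 170.7]
wrist_force: [-0.9, 0.1, 1.7]
opening: 0.0448
grasp_force: 51.4
```

```bash
python3 - <<'E'
from h import *
need(-9.25,40,[.515,-.0496,.053]); print(monitor.get_obs()['opening'])
o,c=wshot('w4')
import pickle; pickle.dump(c,open('w4.pkl','wb'))
E
```

```text
q [ -2.8 -47.  -59.   38.3  -4.2   5. ] pos [ 0.473  -0.0434  0.0529] F [-0.9  0.1  1.7]
travel [ 0.14  -0.021  0.   ] angular [ 0.001 -0.003  0.003]
0.04483171356481375
```

View pics/w4.png

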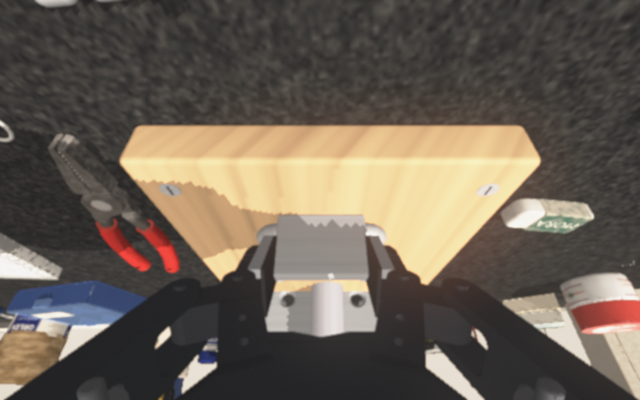

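The staple is now square to the stand, and both holes are visible at about (288,299) and (358,299). I'll refine the plate's sideways offset from those.

```bash
python3 - <<'E'
from h import *
import pickle
c=pickle.load(open('w4.pkl','rb')); g=cv2.cvtColor(c['frame'],cv2.COLOR_RGB2GRAY)
H=[]
for u,v in((288,299),(358,299)):
    w=g[v-9:v+10,u-9:u+10].astype(float); k=np.clip(np.median(w)-25-w,0,None); yy,xx=np.mgrid[-9:10,-9:10]
    H.append((u+(k*xx).sum()/k.sum(),v+(k*yy).sum()/k.sum()))
print(H)
o=monitor.get_obs(); R=Ro.from_euler('xyz',o['tcp_rot'],degrees=True).as_matrix()
P=[onz(c,*h,.0335) for h in H]; print(P,np.linalg.norm(P[0]-P[1]))
Yt=R[:,1]; Yt=Yt*np.sign(Yt[1]); print('hole mid off tool midplane mm',((P[0]+P[1])/2-o['ee_pos'])@Yt*1e3)
m=(g[245]); 
for v in(225,240,255,268): print(v,g[v,262:384:2].tolist())
for e in((275,255),(369,255)): 
    p=onz(c,*e,.05); print((p-o['ee_pos'])@Yt*1e3)
E
```

```text
[(np.float64(288.59193218357206), np.float64(299.8056123940368)), (np.float64(356.47737135771854), np.float64(299.791382517049))]
[array([ 0.60968862, -0.09666032,  0.0335    ]), array([ 0.61976434, -0.03384199,  0.0335    ])] 0.06362124527391606
hole mid off tool midplane mm 1.5188547093686584
225 [166, 149, 130, 122, 118, 119, 122, 125, 135, 140, 141, 140, 141, 141, 141, 141, 141, 141, 141, 142, 142, 142, 143, 156, 146, 151, 180, 184, 157, 142, 151, 179, 171, 145, 143, 143, 143, 144, 165, 190, 186, 158, 145, 166, 189, 173, 147, 145, 166, 182, 163, 172, 162, 163, 163, 159, 162, 180, 200, 212, 218]
240 [114, 107, 108, 107, 101, 68, 53, 88, 134, 137, 138, 138, 137, 138, 138, 138, 138, 138, 138, 138, 138, 138, 138, 139, 139, 138, 139, 139, 139, 139, 138, 139, 139, 139, 140, 140, 140, 140, 140, 140, 141, 141, 140, 141, 141, 141, 141, 141, 141, 141, 142, 132, 84, 68, 88, 113, 114, 115, 115, 171, 233]
255 [105, 100, 66, 49, 49, 47, 70, 128, 140, 139, 139, 140, 139, 140, 141, 140, 140, 140, 140, 141, 141, 141, 141, 140, 140, 141, 141, 141, 141, 141, 141, 141, 141, 142, 142, 142, 142, 142, 142, 142, 143, 142, 142, 142, 142, 143, 143, 142, 143, 143, 143, 143, 119, 69, 63, 65, 64, 87, 111, 112, 112]
268 [51, 46, 45, 45, 46, 50, 112, 140, 141, 141, 140, 140, 141, 140, 140, 141, 141, 141, 141, 141, 141, 141, 141, 141, 141, 141, 141, 141, 142, 142, 143, 142, 142, 143, 142, 142, 142, 142, 142, 142, 142, 142, 142, 142, 143, 143, 143, 143, 143, 143, 143, 144, 141, 100, 61, 60, 61, 61, 62, 68, 108]
-23.413295023948788
24.06577874571032
```

Emit:
carry_out(plan=[{"travel": [0.02, 0, 0], "angular": [0, 0, 0], "grip": -1}, {"travel": [0.05, -0.004, 0], "angular": [0, 0, 0], "grip": -1}, {"travel": [0.08, -0.009, 0], "angular": [0, 0, 0], "grip": -1}, {"travel": [0.11, -0.0135, 0], "angular": [0, 0, 0], "grip": -1}, {"travel": [0.13, -0.017, 0], "angular": [0, 0, 0], "grip": -1}, {"travel": [0.145, -0.019, 0], "angular": [0, 0, 0], "grip": -1}, {"travel": [0.145, -0.019, 0], "angular": [0, 0, 0], "grip": -1}])

```text
time: 6.22
ee_pos: [0.5173, -0.0487, 0.0528]
tcp_rot: [-179.9, 39.9, 170.8]
wrist_force: [2.8, 0.2, 3.2]
opening: 0.0446
grasp_force: 51.2
```

```bash
python3 - <<'E'
from h import *
S=np.array([.5906,-.0583,.028]);y=np.radians(-9.25);X=np.array([np.cos(y),np.sin(y),0]);Y=np.array([-X[1],X[0],0])
o,c=wshot('w5'); print(o['ee_pos'],(o['ee_pos']-S)@X,(o['ee_pos']-S)@Y,o['wrist_force'],o['tcp_rot'])
s=cv2.resize(c['frame'][190:360,200:440],None,fx=3.3,fy=3.3,interpolation=cv2.INTER_CUBIC)
cv2.imwrite('pics/crop3.png',s[:,:,::-1])
E
```

```text
[ 0.51728102 -0.04872845  0.05281909] -0.073904126270935 -0.0023383934230384092 [2.76678499 0.17146995 3.1593791 ] [-179.93860215   39.90944405  170.77512756]
```

View pics/crop3.png

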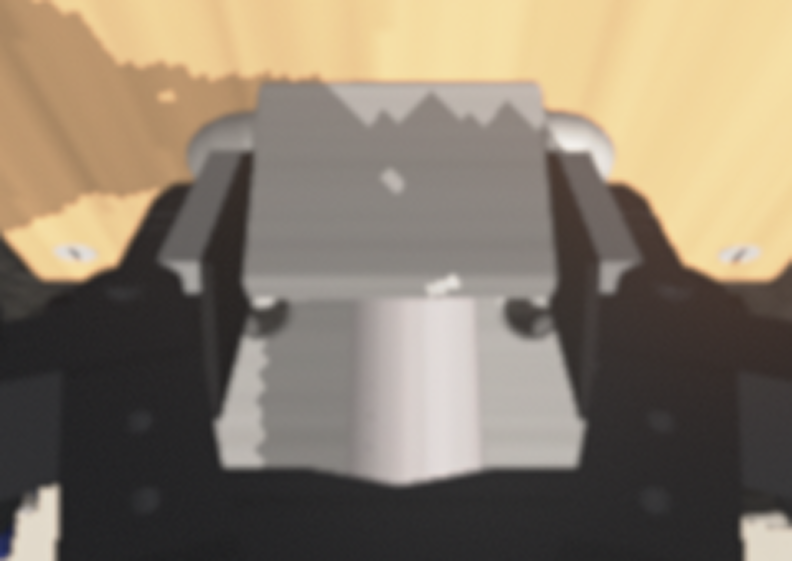

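Crop: the leg tips at about (262,300) and (540,315) point at the holes at (268,315) and (527,315), and the staple is centred on them (399 against 397). Inserting gently.

Emit:
carry_out(plan=[{"travel": [0.013, -0.002, 0], "angular": [0, 0, 0], "grip": -1}, {"travel": [0.026, -0.004, 0], "angular": [0, 0, 0], "grip": -1}, {"travel": [0.039, -0.0065, 0], "angular": [0, 0, 0], "grip": -1}, {"travel": [0.052, -0.0085, 0], "angular": [0, 0, 0], "grip": -1}, {"travel": [0.065, -0.0105, 0], "angular": [0, 0, 0], "grip": -1}, {"travel": [0.065, -0.0105, 0], "angular": [0, 0, 0], "grip": -1}])

```text
time: 6.77
ee_pos: [0.5363, -0.052, 0.0529]
tcp_rot: [-179.9, 39.9, 170.8]
wrist_force: [1.4, -0.7, 2.8]
opening: 0.0447
grasp_force: 51.3
```

Emit:
carry_out(plan=[{"travel": [0.015, -0.0025, 0], "angular": [0, 0, 0], "grip": -1}, {"travel": [0.03, -0.005, 0], "angular": [0, 0, 0], "grip": -1}, {"travel": [0.045, -0.0075, 0], "angular": [0, 0, 0], "grip": -1}, {"travel": [0.06, -0.01, 0], "angular": [0, 0, 0], "grip": -1}, {"travel": [0.07, -0.0115, 0], "angular": [0, 0, 0], "grip": -1}, {"travel": [0.07, -0.0115, 0], "angular": [0, 0, 0], "grip": -1}])

```text
time: 7.27
ee_pos: [0.5572, -0.0555, 0.0529]
tcp_rot: [-179.9, 39.9, 170.8]
wrist_force: [4.3, -1.9, 1.5]
opening: 0.0443
grasp_force: 51.1
```

```bash
cat >> h.py <<'E'
def stp():
    S=np.array([.5906,-.0583,.028]);y=np.radians(-9.25);X=np.array([np.cos(y),np.sin(y),0]);Y=np.array([-X[1],X[0],0])
    o=monitor.get_obs(); print('stand xy mm',((o['ee_pos']-S)@X*1e3).round(1),((o['ee_pos']-S)@Y*1e3).round(1),'F',o['wrist_force'].round(1),o['opening'])
E
python3 -c "
from h import *
stp()"
```

```text
stand xy mm -33.4 -2.6 F [ 4.3 -1.9  1.5] 0.044335099869646274
```

Emit:
carry_out(plan=[{"travel": [0.007, -0.001, 0], "angular": [0, 0, 0], "grip": -1}, {"travel": [0.014, -0.002, 0], "angular": [0, 0, 0], "grip": -1}, {"travel": [0.02, -0.003, 0], "angular": [0, 0, 0], "grip": -1}, {"travel": [0.026, -0.004, 0], "angular": [0, 0, 0], "grip": -1}, {"travel": [0.026, -0.004, 0], "angular": [0, 0, 0], "grip": -1}])

```text
time: 7.68
ee_pos: [0.5648, -0.0568, 0.0528]
tcp_rot: [-179.9, 39.9, 170.8]
wrist_force: [1.0, -1.8, 2.3]
opening: 0.0445
grasp_force: 51.4
```

Emit:
carry_out(plan=[{"travel": [0.004, -0.0006, 0], "angular": [0, 0, 0], "grip": -1}, {"travel": [0.007, -0.001, 0], "angular": [0, 0, 0], "grip": -1}, {"travel": [0.007, -0.001, 0], "angular": [0, 0, 0], "grip": -1}])

```text
time: 7.93
ee_pos: [0.5667, -0.057, 0.0529]
tcp_rot: [-179.9, 39.9, 170.8]
wrist_force: [-4.6, -0.6, 6.7]
opening: 0.0446
grasp_force: 51.9
```

```bash
python3 -c "
from h import *
stp()"
```

```text
stand xy mm -23.8 -2.6 F [-4.6 -0.6  6.7] 0.04455958934909335
```

Emit:
carry_out(plan=[{"travel": [0.004, -0.0006, 0], "angular": [0, 0, 0], "grip": -1}, {"travel": [0.007, -0.001, 0], "angular": [0, 0, 0], "grip": -1}, {"travel": [0.007, -0.001, 0], "angular": [0, 0, 0], "grip": -1}])

```text
time: 8.18
ee_pos: [0.5687, -0.0572, 0.0528]
tcp_rot: [-179.9, 39.9, 170.8]
wrist_force: [-7.1, 0.7, 7.8]
opening: 0.0449
grasp_force: 52.3
```

Emit:
carry_out(plan=[{"travel": [0.004, -0.0006, 0], "angular": [0, 0, 0], "grip": -1}, {"travel": [0.007, -0.001, 0], "angular": [0, 0, 0], "grip": -1}, {"travel": [0.007, -0.001, 0], "angular": [0, 0, 0], "grip": -1}])

```text
time: 8.43
ee_pos: [0.5697, -0.0574, 0.0528]
tcp_rot: [-179.9, 39.8, 170.8]
wrist_force: [-36.6, 4.3, 26.7]
opening: 0.0453
grasp_force: 55.7
```

```bash
python3 -c "
from h import *
stp()"
```

```text
stand xy mm -20.8 -2.4 F [-36.6   4.3  26.7] 0.045286128889724483
```

A hard stop at about 37 N indicates the staple is home. I'll release and retreat along the tool axis.

Emit:
carry_out(plan=[{"travel": [-0.002, 0.0003, 0], "angular": [0, 0, 0], "grip": 0.3}, {"travel": [-0.002, 0.0003, 0], "angular": [0, 0, 0], "grip": 0.6}, {"travel": [-0.002, 0.0003, 0], "angular": [0, 0, 0], "grip": 0.6}, {"travel": [-0.002, 0.0003, 0], "angular": [0, 0, 0], "grip": 0.6}, {"travel": [-0.002, 0.0003, 0], "angular": [0, 0, 0], "grip": 0.6}])

```text
time: 8.85
ee_pos: [0.5703, -0.0573, 0.0522]
tcp_rot: [-179.9, 39.9, 170.8]
wrist_force: [-0.2, -0.4, -0.4]
opening: 0.0678
grasp_force: 0.0
```

Emit:
carry_out(plan=[{"travel": [-0.03, 0.005, 0.036], "angular": [0, 0, 0], "grip": 0.6}, {"travel": [-0.09, 0.015, 0.1], "angular": [0, 0, 0], "grip": 0.6}, {"travel": [-0.16, 0.026, 0.19], "angular": [0, 0, 0], "grip": 0.6}, {"travel": [-0.22, 0.036, 0.27], "angular": [0, 0, 0], "grip": 0.6}, {"travel": [-0.25, 0.04, 0.33], "angular": [0, 0, 0], "grip": 0.6}, {"travel": [-0.25, 0.04, 0.33], "angular": [0, 0, 0], "grip": 0.6}])

```text
time: 9.35
ee_pos: [0.496, -0.0453, 0.1572]
tcp_rot: [-180.0, 40.3, 170.8]
wrist_force: [1.1, -0.3, 1.1]
opening: 0.0683
grasp_force: 0.0
```

```bash
python3 - <<'E'
from h import *
stp(); o,c=wshot('w6'); import pickle; pickle.dump(c,open('w6.pkl','wb'))
s=cv2.resize(c['frame'][130:330,200:460],None,fx=3,fy=3,interpolation=cv2.INTER_CUBIC)
cv2.imwrite('pics/crop4.png',s[:,:,::-1])
S=np.array([.5906,-.0583,.028]);y=np.radians(-9.25);X=np.array([np.cos(y),np.sin(y),0]);Y=np.array([-X[1],X[0],0])
for ox in(-16,-19.5,-25): print(ox,[((proj(c,S+X*(ox-12)/1e3+Y*(-2.4+s)/1e3+[0,0,h])-[200,130])*3).round(0) for s,h in((-23,.034),(23,.034),(0,0))])
for ox in(-16,-19.5,-25): print(ox,[((proj(c,S+X*(ox)/1e3+Y*(-2.4+s)/1e3+[0,0,.010])-[200,130])*3).round(0) for s in(-32,32)])
E
```

```text
stand xy mm -95.5 -2.4 F [ 1.1 -0.3  1.1] 0.06828315174078013
-16 [array([284., 167.]), array([442., 167.]), array([363.,  79.])]
-19.5 [array([283., 160.]), array([443., 160.]), array([363.,  71.])]
-25 [array([281., 148.]), array([445., 148.]), array([363.,  59.])]
-16 [array([262., 128.]), array([464., 128.])]
-19.5 [array([261., 121.]), array([465., 121.])]
-25 [array([259., 110.]), array([467., 110.])]
```

View pics/crop4.png

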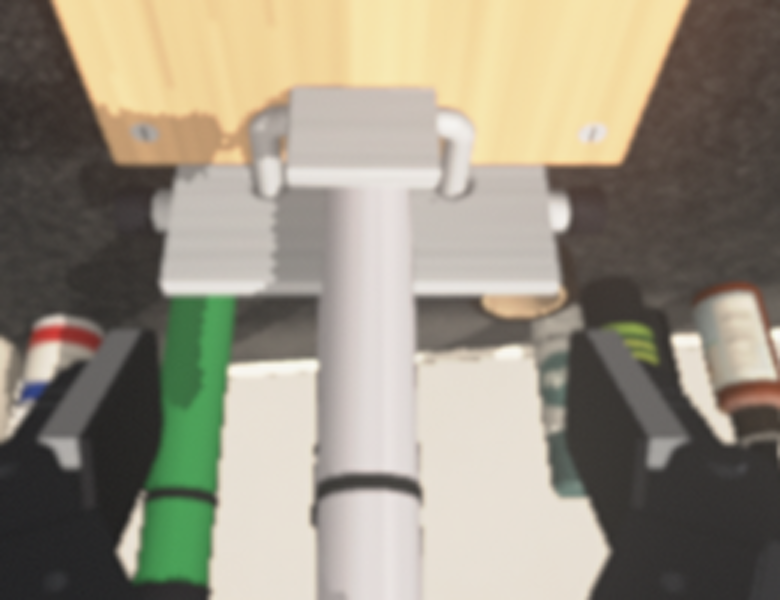

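Both legs are through the holes. The pressing plate's back edges at rows 165 and 87 match the home prediction (167 and 79), and the pole is upright and snug. Handing in.

```bash
python3 -c "
from h import *
print(ticket.job_done())"
```

```text
the job is handed in; nothing more can be done
None
```

The staple is pressed home through both plate holes, the pole is upright and snug against the plate, and the job is handed in; no verdict came back and I didn't confirm the plunger click on its own.

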